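# Set a glue-drying box: vent stay to its middle hole, air lever to the pointer

## Robot

A 7-joint arm with a two-finger parallel gripper is mounted at the origin on the work surface. World frame = base frame: x ahead of the robot, y to its left, z up, the work surface at z = 0. Lengths are in m, angles in rad, forces in N, time in s.
With the tool pointing down it reaches from about 0.425 to 0.925 m from the base axis. Payload 6.8 kg.
Tool frame: the origin (TCP) lies midway between the tips of the shut fingers; the grasp point (between the pads) lies 19 mm behind it; y points along the fingers, z is the direction in which the jaws open and shut, and the axes are right-handed (so a half turn about y gives the same grasp; the last joint's range is limited). The gripper opens to 85 mm and grips with 20 to 120 N. Pads are 22 mm wide; open, the fingers measure 114 mm over their backs; the gripper's body (76 mm by 85 mm) begins 54 mm behind the grasp point. The pads swing forward as they close: fully open they stand 13 mm farther back than shut.
Start: joints at [-1.411, 0.477, 0.022, 1.555, -0.011, 1.109, -0.083], TCP at [0.179, 0.651, 0.203] pointing down, gripper open.
Joint ranges: [-2.96, 2.96], [-0.34, 2.1], [-1.41, 1.46], [0.24, 2.44], [-1.37, 4.51], [0.17, 1.92], [-2.96, 2.96]. Speed limits (rad/s): [2.39, 2.39, 3.14, 3.14, 3.14, 3.14, 3.14].

## Interface

Orientations are given as a unit quaternion [w, x, y, z].
In Python, from station import bot gives the robot as it stands. The module is installed in compiled form; this text tells all that it offers.
- The arm moves only by the shell command python3 -m crank 'ROWS' [FORCE]. ROWS is JSON, a list of rows, each an object with "linear": the shift along the tool's x, y, z in m, a list of three; "dr": the turn, a rotation vector about the tool's x, y, z in degrees, a list of three; "hand": the gripper command: -1 is shut, 1 is fully open, values between are in proportion. A call has 1 to 10 rows; each row is the pose to reach, as a shift and turn from the pose commanded when the call began, along the tool's axes at that moment; what a row does not reach only later rows make up. A row lasts 1/12 s, in which the tool goes at most 41.7 mm and 7.16 degrees, less where a joint would pass 70% of its speed; a pose out of reach is approached as far as the arm can. A call with a gripper value outside its range is refused whole. The fingers move at their own pace and stop on an object; FORCE is the grip in N (left out, the last holds). Time passes only in rows, so rows that repeat a pose let the fingers close. It gives the time, the measured TCP pose, the force and the opening at its end, in the units of the state.
- bot.get_obs(): the state, without advancing time (a new reading comes with each control period).
- bot.read_camera(name): name is "side" or "top"; returns the picture (420x560x3 uint8, blue, green, red); there is no depth.
- bot.camera_params(name): a dict with "K" (3x3 intrinsics, pixels), "k1" (the pictures are not rectified: a ray, as slopes to the right and down, at radius r is drawn at 1 + k1 r^2 times it, then the intrinsics apply), "R" (3x3) and "t" (3): a world point X has camera coordinates R X + t. Camera axes: x right, y down, z forward; pixel columns grow to the right and rows downward; lengths in m; the calibration is good to about 2 mm. A picture is of the moment at which its call begins. camera_params takes no time and is no camera call.
- bot.hand_in(): hands the job in, once; it reports no verdict.
Trained networks look in the newest picture that a camera, given by its name, has taken for a name from the list of things; names that differ only in an ending like _2 or _b are one class to them, and where a whole thing is asked for, a point or a joint stands for the part that bears it (a point fixed in the world has none). Each returns a list of dicts, best first, with "score" (0 to 1); they miss things now and then, are a little off and sometimes report something else, mostly with a low value. They report only what shows in the picture. A call takes as long as a camera call.
- bot.search_frame(camera, target): "extent" ([left, top, right, bottom] in pixels, round what is visible of it).
- bot.cut_out(camera, target): "pixels" (420x560 bool, what is visible of it) and "extent" ([left, top, right, bottom] in pixels, round what is visible of it).
- bot.place_of(camera, target): "xy" ([column, row] in pixels: a listed point, or the origin of a listed thing).
The state is a dict: "t": time; "q": joint angles; "joint_vel": joint speeds; "joint_torque": joint torques, N m; "eef_pos": TCP position; "tool_rot": TCP orientation; "contact_force": force on the tool from outside, world axes, zero at the start; "torque": the same for the moment, N m; "gripper_width": opening from 0.0 (shut) to 1.0 (fully open).
Only numpy, scipy, OpenCV 4.12 (cv2) and the standard library are available. Lean on these libraries where they do the work, as an engineer would, in place of code of your own. Each camera call takes 0.05 s, during which the arm holds its last target. There are 200 camera calls.

## Task

Set the drying box up for a batch of freshly glued leather cases. First open its vent halfway: lift the stay off its pin by the black knob, slide the vent shutter along with it and drop the middle one of the stay's three holes over the pin, right down. Then turn the air valve's lever until it lies in line with the upright fin of the pointer and let go, leaving the pointer as it is set and the things standing around where they are.

Things in the scene. Friction and masses are not known exactly. Their poses are not given: they have to be found in the camera images.
- dryer: Grey steel drying box, fixed, 180 (x) x 340 (y) mm, flat top 100 mm above the bench, with a vent, its sliding shutter, the stay and its pin on top. Origin under its centre. Place and yaw differ from run to run; box and valve may change sides.
- valve: Brass ball valve, fixed, in a loop of 22 mm aluminium pipe (its top run along y, 70 mm above the bench) on a 70 x 200 mm foot. Origin under the stem. Place and yaw differ from run to run.
- pin (a point): Upright steel pin on the box top, 7 mm thick, round-topped. The point is on the pin's axis 117 mm above the bench, where a seated stay's middle lies; the pin's tip is 12 mm higher. The y axis runs along the box's length, the way the shutter opens and from the stay's hinge towards its knob; z is up.
- stay_knob (a point): Middle of the black upright knob at the stay's free end, where to grip: a post 14 mm thick, 118 to 160 mm above the bench when the stay is level; the point is then at 144 mm. The stay is a steel bar 4 mm thick, 22 mm wide (12 mm under the knob), 115 to 119 mm above the bench when level, hinged on the shutter 157 mm from the knob. y: hinge to knob.
- hole_mid (a point): Centre of the middle of the stay's three round 11 mm holes, 35 mm apart along the bar (60, 95 and 130 mm from the hinge; 62 mm from this point to the knob). At the start the hole nearest the knob is over the pin (vent shut); the middle one comes over it when shutter and stay have moved about 35 mm along the box's +y.
- shutter (a joint): Sliding aluminium vent shutter on the box top which carries the stay's hinge: 0 shut, 0.035 half open (middle hole over the pin), 0.07 fully open, in m, growing along the box's +y. About 1.5 N of friction; the pin blocks it unless the stay is lifted off.
- stay (a joint): Tilt of the stay in rad: 0 level and fully down, growing as the knob end is lifted. It swings freely and falls by its own weight (about 90 g). It clears the pin's tip above about 0.11 for the end hole and 0.15 for the middle hole.
- stem (a point): On the vertical axis of the valve's stem, at the height of the lever's middle (136 mm above the bench).
- lever_grip (a point): Where to grip the valve's lever: middle of its black sleeve (65 mm long, 15 mm wide, 20 mm high, ends 42 and 107 mm from the stem axis), 80 mm from the stem axis, 136 mm above the bench. The x axis points from here to the stem.
- lever (a joint): Turn of the lever in rad: 0 shut (lever across the pipe), growing counter-clockwise seen from above to 1.57 fully open. About 0.25 N m of friction; it stays where it is left.
- pointer_fin (a point): Upright fin (6 mm thick, 16 mm long, top 147 mm above the bench) at the outer end of the bare aluminium pointer arm, which lies below the lever (arm's top at 105 mm) and is clamped about the same stem axis (gives way above 2 N m). The point is 129 mm from that axis, 136 mm up; x points to the stem. It marks the wanted lever direction, 0.65 to 1.25 rad from shut.
- roundbox_center (a point): Loose dark round leather box, 100 mm across and 67 mm high; point at its centre. A bystander.
- gluejar_center (a point): Loose glue jar, 64 mm across and 90 mm high; point at its centre. A bystander.
- cubebox_center (a point): Loose black leather box, 88 x 88 x 77 mm; point at its centre. A bystander.

How it is judged:
By the outcome, as a careful person would: the job done as asked, in the order asked, and still so for the second after the job is handed in, with the robot touching nothing.
It also fails if it takes over 51 s, if anything falls off the work surface, if the arm or the gripper's body presses on something with over 40 N, if the wrist force passes 120 N, or if a joint passes its speed limit or range.

## Working session

There is one attempt and no reset: what is moved stays moved. The work goes in short steps, Python scripts to look and compute and a shell command to move; the robot and the scene stay as the last step left them, time stands still between calls to the robot, and variables do not carry over. Pictures are saved under pics/ and viewed, about 8 in all and at most 12, crops included, and the job is handed in when it is done.

```bash
mkdir -p pics; cat > h.py <<'E'
import numpy as np, cv2
from station import bot
from scipy.spatial.transform import Rotation as Ro
def ray(cam,px):
    p=bot.camera_params(cam);K=np.array(p["K"]);R=np.array(p["R"]);t=np.array(p["t"]);k=p["k1"]
    d=np.array([(px[0]-K[0,2])/K[0,0],(px[1]-K[1,2])/K[1,1]]);s=d.copy()
    for _ in range(30): s=d/(1+k*(s@s))
    return -R.T@t, R.T@np.r_[s,1]
def at_z(cam,px,z):
    c,v=ray(cam,px); return c+v*(z-c[2])/v[2]
def tri(a,b):
    (c1,v1),(c2,v2)=ray("side",a),ray("top",b)
    s=np.linalg.lstsq(np.c_[v1,-v2],c2-c1,rcond=None)[0]
    p,q=c1+s[0]*v1,c2+s[1]*v2
    return (p+q)/2,np.linalg.norm(p-q)
def proj(cam,X):
    p=bot.camera_params(cam);x=np.array(p["R"])@X+np.array(p["t"]);s=x[:2]/x[2];s=s*(1+p["k1"]*(s@s))
    K=np.array(p["K"]);return K[:2,:2]@s+K[:2,2]
def snap(cam,name): 
    im=np.array(bot.read_camera(cam)); cv2.imwrite("pics/"+name,im); return im
def tool(): # pose, R
    o=bot.get_obs(); w,x,y,z=o["tool_rot"]; return np.array(o["eef_pos"]),Ro.from_quat([x,y,z,w]).as_matrix(),o
E
cat > m1.py <<'E'
from h import *
a=snap("side","s1.png");b=snap("top","t1.png")
p,R,o=tool();print(o["t"],p,R.round(3).tolist(),o["contact_force"])
Z=dict(pin=.117,stay_knob=.144,hole_mid=.117,stem=.136,lever_grip=.136,pointer_fin=.136,roundbox_center=.0335,gluejar_center=.045,cubebox_center=.0385,dryer=0,valve=0)
for n,z in Z.items():
    for c in("side","top"):
        for r in bot.place_of(c,n)[:2]:
            print(n,c,round(r["score"],2),np.round(r["xy"],1),at_z(c,r["xy"],z).round(4)[:2])
print(bot.get_obs()["t"])
E
python3 m1.py
```

```text
0.1 [0.178471   0.65039402 0.20161864] [[0.964, -0.0, 0.265], [-0.265, -0.002, 0.964], [0.0, -1.0, -0.002]] [ 1.00146101 -0.05211908  0.33475244]
pin side 0.6 [257.3 212.5] [ 0.4836 -0.1555]
pin top 0.94 [295.  246.8] [ 0.4894 -0.1644]
stay_knob side 0.68 [254.5 203. ] [ 0.484  -0.1379]
stay_knob side 0.19 [258.9 213.3] [ 0.4791 -0.1801]
stay_knob top 0.64 [284.5 245.7] [ 0.4886 -0.1358]
hole_mid side 0.58 [267.4 219.8] [ 0.4991 -0.195 ]
hole_mid top 0.88 [307.4 245.7] [ 0.4929 -0.1983]
stem side 0.88 [222.4 132. ] [0.5205 0.2136]
stem top 0.64 [154.4 233.8] [0.5168 0.2165]
lever_grip side 0.64 [196.9 135.8] [0.4338 0.2366]
lever_grip top 0.72 [147.7 268.6] [0.423  0.2274]
pointer_fin side 0.69 [206.  158.3] [0.4226 0.1182]
pointer_fin top 0.79 [181.4 270.3] [0.4199 0.1372]
roundbox_center side 0.84 [301.8 158.6] [0.7569 0.0568]
roundbox_center side 0.65 [286.4 363.5] [ 0.3655 -0.5791]
roundbox_center top 0.56 [223.9 161.5] [0.7579 0.0534]
gluejar_center side 0.91 [325.7 186.9] [ 0.7589 -0.1103]
gluejar_center top 0.61 [280.5 154.1] [ 0.78   -0.1191]
cubebox_center top 0.72 [442.1 296.3] [ 0.3622 -0.5887]
cubebox_center top 0.25 [165.2 242. ] [0.5075 0.2139]
dryer side 0.8 [272.6 249.3] [ 0.4969 -0.2279]
dryer top 0.98 [312.7 246.5] [ 0.5052 -0.2201]
dryer top 0.32 [441.1 295.8] [ 0.364 -0.6  ]
valve side 0.96 [225.2 158. ] [0.5182 0.2225]
valve top 0.62 [167.4 242.1] [0.5122 0.2184]
1.2
```

```bash
python3 - <<'E'
import cv2,numpy as np
a=cv2.imread("pics/s1.png");b=cv2.imread("pics/t1.png")
A=cv2.resize(a[95:295,160:360],(600,600),interpolation=3) 
B=cv2.resize(b[195:300,130:340],(800,400),interpolation=3)
cv2.imwrite("pics/s1c.png",A);cv2.imwrite("pics/t1c.png",B)
E
```

```text
(no output)
```

View pics/s1c.png

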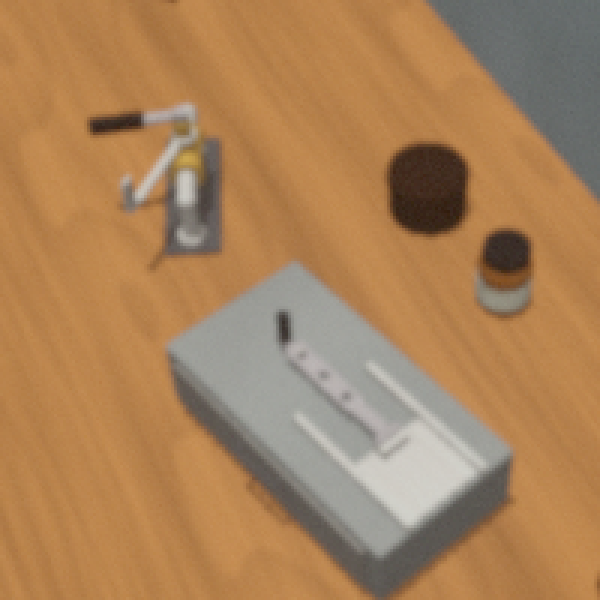

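View pics/t1c.png

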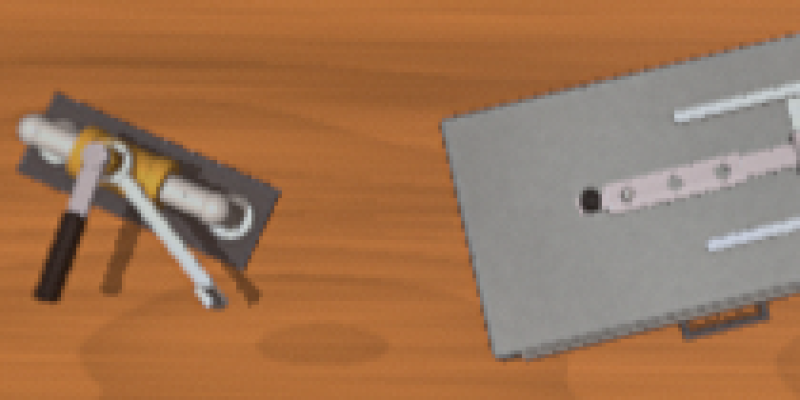

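The side view shows the knob at about (254,204), the stay with its three holes, and the valve at the far left. The lever is at about (197,136) and the fin at (203,159). The top view agrees: knob (285,247), lever sleeve (146,263), fin (185,272). Next I'll get the box yaw and refine the knob position.

```bash
cat > m2.py <<'E'
from h import *
for c in("top","side"):
    bot.read_camera(c)
    for n,z in(("dryer",.1),("stay",.117),("lever",.136),("stay_knob",.144)):
        r=bot.cut_out(c,n)
        if not r: print(c,n,"none");continue
        m=np.array(r[0]["pixels"]);ys,xs=np.nonzero(m)
        P=np.array([at_z(c,(x,y),z)[:2] for x,y in zip(xs,ys)])
        (cx,cy),wh,an=cv2.minAreaRect(P.astype(np.float32)*1000)
        u=np.linalg.svd(P-P.mean(0),full_matrices=False)[2][0]
        print(c,n,round(r[0]["score"],2),len(xs),r[0]["extent"],"rect",np.round([cx,cy,*wh,an],1),"mean",P.mean(0).round(4),"pca",np.degrees(np.arctan2(u[1],u[0])).round(1))
# refined two-view fits of points
for n,z in(("stay_knob",.144),("pin",.117),("hole_mid",.117),("stem",.136),("lever_grip",.136),("pointer_fin",.136)):
    s=bot.place_of("side",n);t=bot.place_of("top",n)
    if s and t:
        X,e=tri(s[0]["xy"],t[0]["xy"]);print(n,X.round(4),e.round(4),at_z("side",s[0]["xy"],z)[:2].round(4),at_z("top",t[0]["xy"],z)[:2].round(4))
E
python3 m2.py
```

```text
Traceback (most recent call last):
  File "m2.py", line 8, in <module>
    P=np.array([at_z(c,(x,y),z)[:2] for x,y in zip(xs,ys)])
                ~~~~^^^^^^^^^^^
  File "h.py", line 10, in at_z
    c,v=ray(cam,px); return c+v*(z-c[2])/v[2]
        ~~~^^^^^^^^
  File "h.py", line 5, in ray
    p=bot.camera_params(cam);K=np.array(p["K"]);R=np.array(p["R"]);t=np.array(p["t"]);k=p["k1"]
ValueError: time passes only in moves, steps and waits
```

```bash
sed -i 's/bot.camera_params(cam)/CP(cam)/; s/^from scipy/import functools\nCP=functools.cache(lambda c: bot.camera_params(c))\nfrom scipy/' h.py; python3 m2.py
```

```text
top dryer 0.86 8072 [248.5, 199.2, 379.0, 289.1] rect [ 494.2 -211.1  198.2  342.7   15.1] mean [ 0.4977 -0.2101] pca 104.9
top stay 0.6 332 [286.6, 229.1, 343.3, 251.8] rect [ 506.5 -213.2   26.5  169.    11.9] mean [ 0.5071 -0.2253] pca -76.1
top lever 0.7 307 [141.1, 230.6, 160.2, 273.9] rect [463.1 227.8  24.9 115.9  72. ] mean [0.4572 0.2303] pca 163.1
top stay_knob 0.7 503 [277.4, 227.6, 342.1, 254.8] rect [ 500.1 -209.4   25.6  166.5   15.3] mean [ 0.4995 -0.2075] pca -75.5
side dryer 0.91 7000 [215.1, 183.4, 330.1, 293.4] rect [ 489.9 -230.9  212.8  375.3   14.4] mean [ 0.4904 -0.2443] pca -78.7
side stay 0.81 310 [252.4, 197.2, 288.3, 240.6] rect [ 500.7 -196.1   27.6  190.5   10.5] mean [ 0.5017 -0.2   ] pca -77.9
side lever 0.59 315 [254.7, 200.2, 288.4, 239.6] rect [ 494.7 -210.2   28.   181.8   12. ] mean [ 0.4942 -0.2099] pca -77.3
side stay_knob 0.76 337 [251.6, 196.4, 293.0, 241.9] rect [ 493.9 -213.3   30.9  190.1    9.8] mean [ 0.4948 -0.2214] pca -78.5
stay_knob [ 0.4862 -0.1369  0.131 ] 0.0049 [ 0.4801 -0.1465] [ 0.487  -0.1375]
pin [ 0.4793 -0.1638  0.1228] 0.0003 [ 0.4807 -0.1596] [ 0.48  -0.164]
hole_mid [ 0.4919 -0.1983  0.1139] 0.0034 [ 0.4927 -0.2006] [ 0.4898 -0.1977]
stem [0.5174 0.2233 0.1205] 0.0078 [0.5087 0.2069] [0.5189 0.2177]
lever_grip [0.4344 0.2314 0.132 ] 0.0001 [0.4336 0.227 ] [0.4341 0.2301]
pointer_fin [0.4215 0.1332 0.1348] 0.0009 [0.4217 0.1319] [0.421 0.133]
```

```bash
cat > go.py <<'E'
import sys
from h import *
def go(x,y,z,phi,tilt=0):
    """tilt: extra rotation (deg) about tool z after yaw"""
    p,R,o=tool();f=np.radians(phi)
    T=np.array([[np.sin(f),0,np.cos(f)],[-np.cos(f),0,np.sin(f)],[0,-1,0]])@Ro.from_rotvec([0,0,tilt],degrees=True).as_matrix()
    print("t",round(o["t"],2),"pos",p.round(4),"phi",np.degrees(np.arctan2(R[1,2],R[0,2])).round(1),"w",round(o["gripper_width"],3),"F",np.round(o["contact_force"],1),"q",np.round(o["q"],2))
    print("linear",(R.T@(np.array([x,y,z])-p)).round(4),"dr",Ro.from_matrix(R.T@T).as_rotvec(degrees=True).round(1))
if __name__=="__main__": go(*map(float,sys.argv[1:]))
E
python3 go.py .56 .3 .21 40
```

```text
t 2.4 pos [0.1786 0.651  0.2025] phi 74.7 w 0.997 F [-0.4  0.5  0.2] q [-1.41  0.48  0.02  1.56 -0.01  1.11 -0.08]
linear [ 0.4607 -0.0075 -0.2376] dr [-0.  34.7 -0. ]
```

```bash
python3 -m crank '[{"linear":[0.46,-0.008,-0.238],"dr":[0,35,0],"hand":1},{"linear":[0.46,-0.008,-0.238],"dr":[0,35,0],"hand":1},{"linear":[0.46,-0.008,-0.238],"dr":[0,35,0],"hand":1},{"linear":[0.46,-0.008,-0.238],"dr":[0,35,0],"hand":1},{"linear":[0.46,-0.008,-0.238],"dr":[0,35,0],"hand":1},{"linear":[0.46,-0.008,-0.238],"dr":[0,35,0],"hand":1},{"linear":[0.46,-0.008,-0.238],"dr":[0,35,0],"hand":1},{"linear":[0.46,-0.008,-0.238],"dr":[0,35,0],"hand":1},{"linear":[0.46,-0.008,-0.238],"dr":[0,35,0],"hand":1},{"linear":[0.46,-0.008,-0.238],"dr":[0,35,0],"hand":1}]' 40; python3 go.py .482 -.138 .21 14.3
```

```text
t: 3.23
eef_pos: [0.486, 0.3669, 0.2093]
tool_rot: [0.64, -0.64, 0.301, -0.301]
contact_force: [0.3, 1.1, 0.5]
gripper_width: 1.004
t 3.23 pos [0.486  0.3669 0.2093] phi 39.7 w 1.004 F [0.3 1.1 0.5] q [-0.96  0.37  0.27  1.73 -0.11  1.06  0.04]
linear [ 0.3861 -0.001  -0.3254] dr [-0.  25.4 -0. ]
```

```bash
python3 -m crank '[{"linear":[0.386,0,-0.325],"dr":[0,25.4,0],"hand":0.2},{"linear":[0.386,0,-0.325],"dr":[0,25.4,0],"hand":0.2},{"linear":[0.386,0,-0.325],"dr":[0,25.4,0],"hand":0.2},{"linear":[0.386,0,-0.325],"dr":[0,25.4,0],"hand":0.2},{"linear":[0.386,0,-0.325],"dr":[0,25.4,0],"hand":0.2},{"linear":[0.386,0,-0.325],"dr":[0,25.4,0],"hand":0.2},{"linear":[0.386,0,-0.325],"dr":[0,25.4,0],"hand":0.2},{"linear":[0.386,0,-0.325],"dr":[0,25.4,0],"hand":0.2},{"linear":[0.386,0,-0.325],"dr":[0,25.4,0],"hand":0.2},{"linear":[0.386,0,-0.325],"dr":[0,25.4,0],"hand":0.2}]' 40; python3 go.py .482 -.138 .19 14.3
```

```text
t: 4.07
eef_pos: [0.4813, -0.0501, 0.2094]
tool_rot: [0.559, -0.558, 0.434, -0.434]
contact_force: [0.3, -0.6, -1.0]
gripper_width: 0.6
t 4.07 pos [ 0.4813 -0.0501  0.2094] phi 14.3 w 0.6 F [ 0.3 -0.6 -1. ] q [-0.54  0.16  0.58  2.02 -0.1   0.99  0.34]
linear [ 0.0854  0.0193 -0.021 ] dr [-0.1 -0.  -0. ]
```

```bash
python3 -m crank '[{"linear":[0.085,0.019,-0.021],"dr":[0,0,0],"hand":0.2},{"linear":[0.085,0.019,-0.021],"dr":[0,0,0],"hand":0.2},{"linear":[0.085,0.019,-0.021],"dr":[0,0,0],"hand":0.2},{"linear":[0.085,0.019,-0.021],"dr":[0,0,0],"hand":0.2},{"linear":[0.085,0.019,-0.021],"dr":[0,0,0],"hand":0.2}]'; python3 - <<'E'
from h import *
a=snap("side","s2.png");b=snap("top","t2.png")
p,R,o=tool()
for c,im,x0,y0,w in(("side",a,205,145,100),("top",b,240,200,100)):
    f=6
    C=cv2.resize(im[y0:y0+90,x0:x0+65],None,fx=f,fy=f,interpolation=3)
    for X,col in((p,(0,0,255)),(np.r_[.482,-.138,.16],(0,255,0)),(np.r_[.482,-.138,.118],(0,255,0))):
        u=(proj(c,X)-[x0,y0]+.5)*f;cv2.circle(C,(int(u[0]),int(u[1])),3,col,1)
    cv2.imwrite("pics/%s2c.png"%c,C)
    globals()[c]=C
cv2.imwrite("pics/both2.png",np.hstack([side,top]))
E
python3 go.py .482 -.138 .126 14.3
```

```text
t: 4.48
eef_pos: [0.4822, -0.1354, 0.1899]
tool_rot: [0.558, -0.558, 0.434, -0.434]
contact_force: [-0.3, 0.5, 0.3]
gripper_width: 0.598
t 4.58 pos [ 0.4826 -0.1339  0.19  ] phi 14.4 w 0.605 F [-0.5 -0.   0.9] q [-0.39  0.23  0.62  2.01 -0.16  0.95  0.57]
linear [ 0.0039  0.064  -0.0017] dr [-0.   0.1 -0. ]
```

View pics/both2.png

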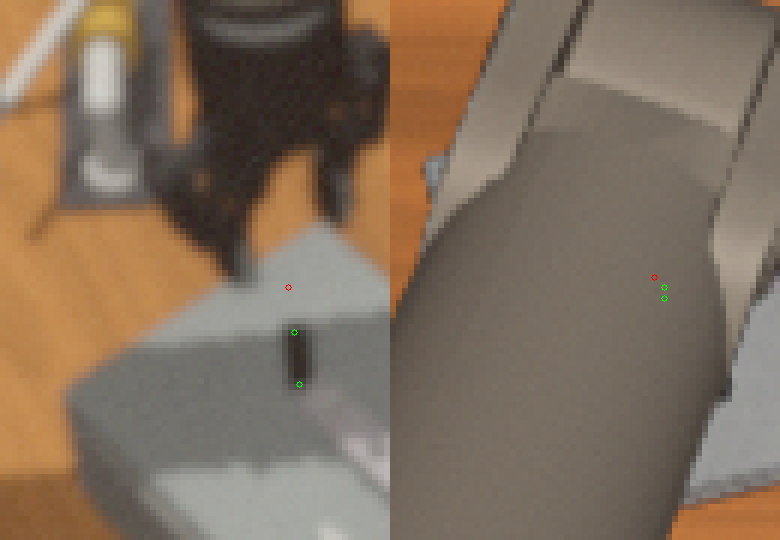

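In the side crop the projected knob ends (green dots) fall on the black knob, at about (298,330–385), so the position holds. The tool hides the knob from the top camera. Now descend and grip.

```bash
python3 -m crank '[{"linear":[0.004,0.02,-0.002],"dr":[0,0,0],"hand":0.2},{"linear":[0.004,0.04,-0.002],"dr":[0,0,0],"hand":0.2},{"linear":[0.004,0.062,-0.002],"dr":[0,0,0],"hand":0.2},{"linear":[0.004,0.062,-0.002],"dr":[0,0,0],"hand":0},{"linear":[0.004,0.062,-0.002],"dr":[0,0,0],"hand":-0.4},{"linear":[0.004,0.062,-0.002],"dr":[0,0,0],"hand":-1},{"linear":[0.004,0.062,-0.002],"dr":[0,0,0],"hand":-1},{"linear":[0.004,0.062,-0.002],"dr":[0,0,0],"hand":-1},{"linear":[0.004,0.062,-0.002],"dr":[0,0,0],"hand":-1}]' 30; python3 go.py .482 -.138 .126 14.3
```

```text
t: 5.33
eef_pos: [0.4838, -0.1393, 0.1295]
tool_rot: [0.56, -0.557, 0.432, -0.435]
contact_force: [5.3, 2.9, -0.7]
gripper_width: 0.122
t 5.33 pos [ 0.4838 -0.1393  0.1295] phi 14.3 w 0.122 F [ 5.3  2.9 -0.7] q [-0.33  0.32  0.59  2.07 -0.25  0.82  0.66]
linear [-0.0017  0.0035 -0.0014] dr [-0.3  0.   0. ]
```

```bash
python3 -m crank '[{"linear":[0,0,0.002],"dr":[0,0,0],"hand":-1},{"linear":[0.0006,-0.0055,0.002],"dr":[0,0,2],"hand":-1},{"linear":[0.0012,-0.011,0.002],"dr":[0,0,4],"hand":-1},{"linear":[0.002,-0.0165,0.002],"dr":[0,0,6],"hand":-1},{"linear":[0.0032,-0.0217,0.002],"dr":[0,0,8],"hand":-1},{"linear":[0.0046,-0.0275,0.002],"dr":[0,0,10.3],"hand":-1},{"linear":[0.0064,-0.034,0.002],"dr":[0,0,12.6],"hand":-1},{"linear":[0.0064,-0.034,0.002],"dr":[0,0,12.6],"hand":-1},{"linear":[0.0064,-0.034,0.002],"dr":[0,0,12.6],"hand":-1}]'; python3 - <<'E'
from h import *
a=snap("side","s3.png")
cv2.imwrite("pics/s3c.png",cv2.resize(a[165:265,210:310],(600,600),interpolation=3))
E
python3 go.py .482 -.138 .126 14.3
```

```text
t: 6.08
eef_pos: [0.4858, -0.147, 0.1623]
tool_rot: [0.602, -0.507, 0.492, -0.372]
contact_force: [4.8, -1.1, -2.0]
gripper_width: 0.117
t 6.13 pos [ 0.4856 -0.1463  0.162 ] phi 14.2 w 0.123 F [ 5.3 -0.8 -0.6] q [-0.14  0.36  0.55  1.93 -0.41  1.07  0.87]
linear [-0.001   0.0371 -0.0015] dr [ -0.1  -0.1 -12.5]
```

View pics/s3c.png

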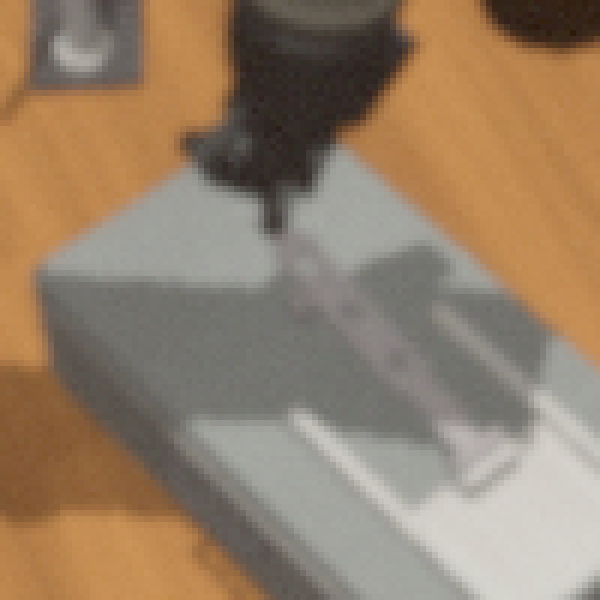

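The stay is lifted clear: its free end is at crop (280,245), gripped, with the pin below it at about (300,310). Next, slide 35 mm.

```bash
python3 -m crank '[{"linear":[-0.0068,0.0015,0],"dr":[0,0,0],"hand":-1},{"linear":[-0.0137,0.003,0],"dr":[0,0,0],"hand":-1},{"linear":[-0.0205,0.0046,0],"dr":[0,0,0],"hand":-1},{"linear":[-0.0274,0.0061,0],"dr":[0,0,0],"hand":-1},{"linear":[-0.0342,0.0076,0],"dr":[0,0,0],"hand":-1},{"linear":[-0.0342,0.0076,0],"dr":[0,0,0],"hand":-1},{"linear":[-0.0342,0.0076,0],"dr":[0,0,0],"hand":-1}]'; python3 go.py .482 -.138 .126 14.3
```

```text
t: 6.72
eef_pos: [0.4762, -0.1104, 0.162]
tool_rot: [0.603, -0.507, 0.492, -0.37]
contact_force: [4.2, 3.0, 0.7]
gripper_width: 0.12
t 6.72 pos [ 0.4762 -0.1104  0.162 ] phi 14.4 w 0.12 F [4.2 3.  0.7] q [-0.2   0.32  0.54  1.98 -0.4   1.04  0.81]
linear [ 0.0354  0.029  -0.0013] dr [ -0.    0.1 -12.6]
```

```bash
python3 -m crank '[{"linear":[-0.0003,0.0064,0],"dr":[0,0,-2.3],"hand":-1},{"linear":[-0.0004,0.0127,0],"dr":[0,0,-4.6],"hand":-1},{"linear":[-0.0005,0.018,0],"dr":[0,0,-6.6],"hand":-1},{"linear":[-0.0001,0.0236,0],"dr":[0,0,-8.6],"hand":-1},{"linear":[0.0005,0.0291,0],"dr":[0,0,-10.6],"hand":-1},{"linear":[0.0005,0.0291,0],"dr":[0,0,-10.6],"hand":-1},{"linear":[0.0005,0.0291,0],"dr":[0,0,-10.6],"hand":-1}]'; python3 go.py .482 -.138 .126 14.3;  python3 - <<'E'
from h import *
a=snap("side","s4.png")
cv2.imwrite("pics/s4c.png",cv2.resize(a[165:265,210:310],(600,600),interpolation=3))
E
```

```text
t: 7.3
eef_pos: [0.4748, -0.105, 0.1334]
tool_rot: [0.566, -0.551, 0.443, -0.424]
contact_force: [4.4, 2.2, -0.6]
gripper_width: 0.115
t 7.3 pos [ 0.4748 -0.105   0.1334] phi 14.4 w 0.115 F [ 4.4  2.2 -0.6] q [-0.36  0.29  0.57  2.08 -0.25  0.84  0.61]
linear [ 0.0339  0.0062 -0.0012] dr [-0.   0.1 -2. ]
```

View pics/s4c.png

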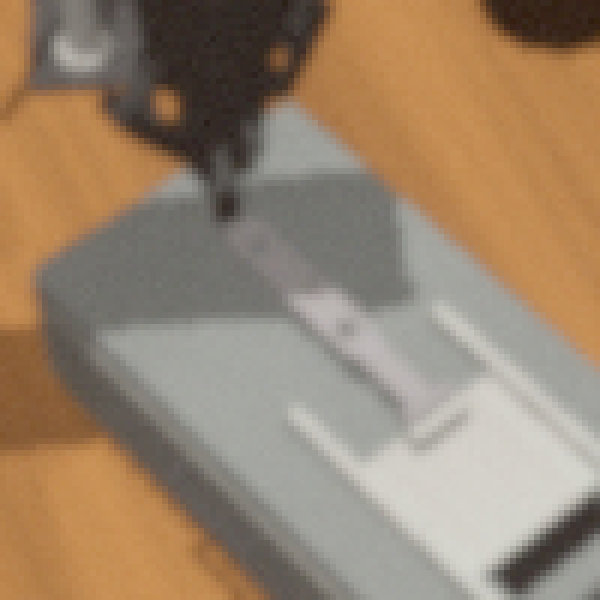

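The force stays low, and the TCP height (0.133 m at about 2° tilt) puts the bar well below the pin tip. The pin is in the middle hole and the vent shows dark at crop (550,540). Next: seat it, release and go up.

```bash
python3 -m crank '[{"linear":[0.0006,0.003,0.001],"dr":[0,0,-1],"hand":-1},{"linear":[0.0007,0.0065,0.001],"dr":[0,0,-2],"hand":-1},{"linear":[0.0007,0.0065,0.001],"dr":[0,0,-2],"hand":-1},{"linear":[0.0007,0.0065,0.001],"dr":[0,0,-2],"hand":-0.5},{"linear":[0.0007,0.0065,0.001],"dr":[0,0,-2],"hand":0},{"linear":[0.0007,0.0065,0.001],"dr":[0,0,-2],"hand":0.2},{"linear":[0.0007,0.0065,0.001],"dr":[0,0,-2],"hand":0.2},{"linear":[0.0007,-0.02,0.001],"dr":[0,0,-2],"hand":0.2},{"linear":[0.0007,-0.05,0.001],"dr":[0,0,-2],"hand":0.2},{"linear":[0.0007,-0.08,0.001],"dr":[0,0,-2],"hand":0.2}]'; python3 go.py .50 .12 .23 40
```

```text
t: 8.18
eef_pos: [0.4751, -0.1099, 0.2136]
tool_rot: [-0.557, 0.559, -0.435, 0.434]
contact_force: [1.0, 0.2, -0.0]
gripper_width: 0.596
t 8.18 pos [ 0.4751 -0.1099  0.2136] phi 14.2 w 0.596 F [ 1.   0.2 -0. ] q [-0.45  0.17  0.62  2.01 -0.11  1.    0.47]
linear [-0.2167 -0.0168  0.0805] dr [  0.2 -25.8  -0. ]
```

```bash
python3 -m crank '[{"linear":[-0.4,-0.02,0.13],"dr":[0,-40,0],"hand":0.2},{"linear":[-0.4,-0.02,0.13],"dr":[0,-40,0],"hand":0.2},{"linear":[-0.4,-0.02,0.13],"dr":[0,-40,0],"hand":0.2},{"linear":[-0.4,-0.02,0.13],"dr":[0,-40,0],"hand":0.2},{"linear":[-0.4,-0.02,0.13],"dr":[0,-40,0],"hand":0.2},{"linear":[-0.4,-0.02,0.13],"dr":[0,-40,0],"hand":0.2},{"linear":[-0.4,-0.02,0.13],"dr":[0,-40,0],"hand":0.2},{"linear":[-0.4,-0.02,0.13],"dr":[0,-40,0],"hand":0.2},{"linear":[-0.4,-0.02,0.13],"dr":[0,-40,0],"hand":0.2},{"linear":[-0.4,-0.02,0.13],"dr":[0,-40,0],"hand":0.2}]'; python3 go.py .22 .63 .23 74
```

```text
t: 9.02
eef_pos: [0.5032, 0.3073, 0.2327]
tool_rot: [-0.673, 0.673, -0.217, 0.217]
contact_force: [0.3, 0.2, 0.2]
gripper_width: 0.603
t 9.02 pos [0.5032 0.3073 0.2327] phi 54.2 w 0.603 F [0.3 0.2 0.2] q [-0.88  0.31  0.29  1.75 -0.1   1.1   0.38]
linear [-0.4184  0.0025  0.0962] dr [  0.1 -19.8  -0. ]
```

```bash
python3 -m crank '[{"linear":[-0.418,0,0.096],"dr":[0,-20,0],"hand":0.2},{"linear":[-0.418,0,0.096],"dr":[0,-20,0],"hand":0.2},{"linear":[-0.418,0,0.096],"dr":[0,-20,0],"hand":0.2},{"linear":[-0.418,0,0.096],"dr":[0,-20,0],"hand":0.2},{"linear":[-0.418,0,0.096],"dr":[0,-20,0],"hand":0.2},{"linear":[-0.418,0,0.096],"dr":[0,-20,0],"hand":0.2},{"linear":[-0.418,0,0.096],"dr":[0,-20,0],"hand":0.2},{"linear":[-0.418,0,0.096],"dr":[0,-20,0],"hand":0.2},{"linear":[-0.418,0,0.096],"dr":[0,-20,0],"hand":0.2},{"linear":[-0.418,0,0.096],"dr":[0,-20,0],"hand":0.2}]'; cat > m3.py <<'E'
from h import *
from collections import defaultdict
tag=__import__("sys").argv[1];D=defaultdict(list)
for i in range(3):
    for c in("side","top"):
        im=snap(c,c+tag+".png")
        for n,z in(("stay_knob",.144),("hole_mid",.117),("pin",.117),("stem",.136),("lever_grip",.136),("pointer_fin",.136),("valve",0)):
            r=bot.place_of(c,n)
            if r: D[n].append((c[0],*at_z(c,r[0]["xy"],z)[:2].round(4)))
for n,v in D.items(): print(n,[tuple(map(str,x)) for x in v],np.median([x[1:] for x in v],axis=0).round(4))
m=lambda n:np.median([x[1:] for x in D[n]],axis=0)
for n in("lever_grip","pointer_fin"):
    d=m(n)-m("stem");print(n,"r",np.hypot(*d).round(4),"ang",np.degrees(np.arctan2(d[1],d[0])).round(1))
a=cv2.imread("pics/side%s.png"%tag);b=cv2.imread("pics/top%s.png"%tag)
A=cv2.resize(a[120:180,185:250],None,fx=6,fy=6,interpolation=3);B=cv2.resize(b[220:280,130:195],None,fx=6,fy=6,interpolation=3)
C=cv2.resize(a[185:245,225:290],None,fx=6,fy=6*200/360,interpolation=3);E=cv2.resize(b[225:270,255:345],(390,200),interpolation=3)
cv2.imwrite("pics/m%s.png"%tag,np.vstack([np.hstack([A,B]),np.hstack([C,E])]))
print(bot.get_obs()["t"])
E
python3 m3.py 5
```

```text
t: 9.85
eef_pos: [0.2273, 0.6195, 0.2325]
tool_rot: [-0.7, 0.701, -0.097, 0.097]
contact_force: [0.7, 0.2, 0.4]
gripper_width: 0.6
stay_knob [('s', '0.474', '-0.0982'), ('t', '0.4812', '-0.1005'), ('s', '0.4736', '-0.1021'), ('t', '0.4769', '-0.1038'), ('s', '0.4719', '-0.1007'), ('t', '0.4822', '-0.1005')] [ 0.4754 -0.1006]
hole_mid [('s', '0.4883', '-0.1679'), ('t', '0.4771', '-0.1662'), ('s', '0.4827', '0.106'), ('t', '0.4796', '-0.1708'), ('s', '0.4924', '-0.1622'), ('t', '0.4853', '-0.1697')] [ 0.484 -0.167]
pin [('s', '0.4761', '-0.1638'), ('s', '0.4889', '-0.1639'), ('t', '0.4858', '-0.1628'), ('s', '0.4901', '-0.1619'), ('t', '0.4844', '-0.165')] [ 0.4858 -0.1638]
stem [('s', '0.5244', '0.2064'), ('t', '0.5134', '0.2216'), ('s', '0.5146', '0.2309'), ('t', '0.5151', '0.2204'), ('s', '0.5123', '0.1935'), ('t', '0.5159', '0.2229')] [0.5148 0.221 ]
lever_grip [('s', '0.435', '0.2511'), ('t', '0.4381', '0.2277'), ('s', '0.4363', '0.2365'), ('t', '0.4316', '0.2361'), ('s', '0.4358', '0.2391'), ('t', '0.4256', '0.2308')] [0.4354 0.2363]
pointer_fin [('s', '0.4248', '0.1175'), ('t', '0.7305', '0.0375'), ('s', '0.4154', '0.1151'), ('t', '0.4954', '-0.2035'), ('s', '0.4224', '0.1167'), ('t', '0.4155', '0.1334')] [0.4236 0.1159]
valve [('s', '0.5038', '0.2092'), ('t', '0.5089', '0.2173'), ('s', '0.501', '0.2362'), ('t', '0.5107', '0.218'), ('s', '0.5094', '0.2229')] [0.5089 0.218 ]
lever_grip r 0.0809 ang 169.1
pointer_fin r 0.1392 ang -131.0
12.25
```

View pics/m5.png

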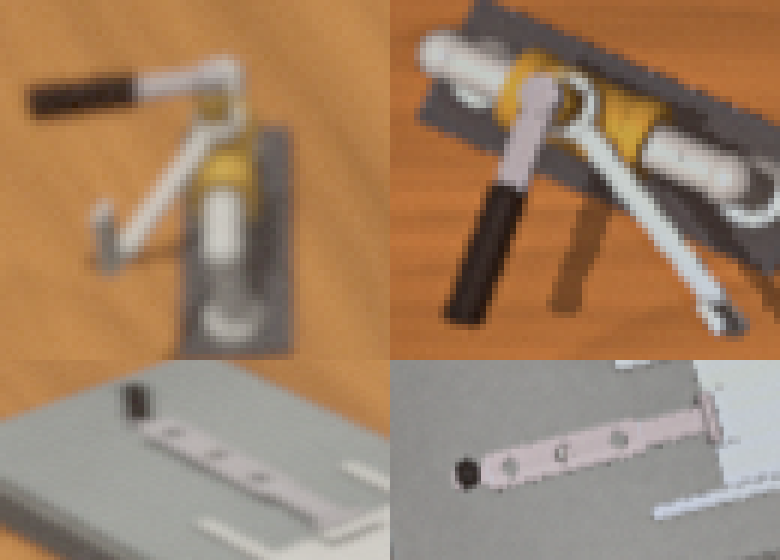

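The stay is seated. In both views the pin shows in the middle hole, and the knob is where the seated pose puts it. For the valve I'll fit a small model to pixels read from this picture: sleeve ends, arm line and fin.

```bash
cat > fit.py <<'E'
from h import *
from scipy.optimize import least_squares
T=lambda u,v:("top",np.array([130+(u-390)/6-.5,220+v/6-.5]))
S=lambda u,v:("side",np.array([185+u/6-.5,120+v/6-.5]))
# (kind, r, z, pixel): r None = free along the ray
O=[("L",.107,.146,T(464,320)),("L",.042,.146,T(511,188)),("L",.107,.136,S(30,101)),("L",.042,.136,S(135,89)),
("P",None,.105,T(610,152)),("P",None,.105,T(640,200)),("P",None,.105,T(680,262)),
("P",None,.105,S(190,158)),("P",None,.105,S(145,225)),("P",.129,.147,S(103,203))]
def X(p,k,r,z): a=p[2] if k=="L" else p[3]; return np.r_[p[0]+r*np.cos(a),p[1]+r*np.sin(a),z]
def res(p):
    e=[]
    for k,r,z,(c,px) in O:
        if r is None:
            a,b=proj(c,X(p,k,.03,z)),proj(c,X(p,k,.12,z));n=np.array([-(b-a)[1],(b-a)[0]]);e.append((px-a)@n/np.linalg.norm(n))
        else: e+=list(proj(c,X(p,k,r,z))-px)
    return np.array(e)
s=least_squares(res,[.515,.218,2.9,-2.4],loss="soft_l1");p=s.x
print(p[:2].round(4),np.degrees(p[2:]).round(1),"res",res(p).round(2))
print("turn",np.degrees(p[3]-p[2]).round(1)%360)
im=cv2.imread("pics/m5.png")
for k,a in(("L",[(0,.146),(.042,.146),(.107,.146)]),("P",[(0,.105),(.06,.105),(.121,.105),(.129,.147),(.129,.105)])):
    for r,z in a:
        u=(proj("top",X(p,k,r,z))-[130,220]+.5)*6+[390,0];w=(proj("side",X(p,k,r,z))-[185,120]+.5)*6
        for q in(u,w):cv2.circle(im,(int(q[0]),int(q[1])),4,(0,0,255) if k=="L" else (255,0,0),-1)
cv2.imwrite("pics/fit.png",im[:360])
E
python3 fit.py
```

```text
[0.5126 0.2127] [ 165.1 -140.5] res [-0.57  0.7  -0.28 -0.98  0.38  1.09  1.49  0.32 -1.03 -0.25  0.58  0.36
 -0.39 -0.2   1.2 ]
turn 54.30000000000001
```

View pics/fit.png

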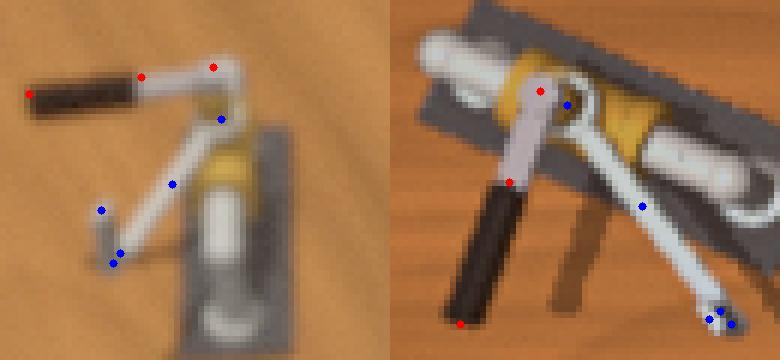

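```bash
python3 - <<'E'
s=open("fit.py").read()
s=s.replace('("L",.107,.136,S(30,101))','("L",0,.146,T(541,92)),("P",0,.105,T(574,104)),("L",.107,.136,S(30,101))')
s=s.replace("e=[]","e=list(p[4:]/.7*.5)").replace("for k,r,z,(c,px) in O:","for k,r,z,(c,px) in O:\n        px=px-(p[4:6] if c=='top' else p[6:8])")
s=s.replace("2.9,-2.4]","2.9,-2.4,0,0,0,0]").replace("p[2:]).r","p[2:4]).r").replace('"res"','p[4:].round(2),"res"')
open("fit.py","w").write(s)
E
python3 fit.py
```

```text
[0.5126 0.2123] [ 164.7 -140.5] [ 0.36  0.06 -0.21 -0.59] res [ 0.26  0.04 -0.15 -0.42 -0.34  0.68  0.1  -0.95  0.37  0.03 -0.63  0.23
  0.19  0.42  1.31 -0.26 -0.66  0.13  0.98 -0.08 -0.81 -0.33  0.69]
turn 54.80000000000001
```

```bash
python3 go.py .4354 .2335 .19 74.8
```

```text
t 12.25 pos [0.2286 0.6189 0.2332] phi 74.3 w 0.599 F [-0.2  0.4 -1.6] q [-1.36  0.43  0.07  1.56 -0.03  1.15  0.01]
linear [ 0.3037  0.0432 -0.3148] dr [-0.  -0.5 -0. ]
```

```bash
python3 -m crank '[{"linear":[0.304,0.03,-0.315],"dr":[0,-0.5,0],"hand":0.2},{"linear":[0.304,0.03,-0.315],"dr":[0,-0.5,0],"hand":0.2},{"linear":[0.304,0.03,-0.315],"dr":[0,-0.5,0],"hand":0.2},{"linear":[0.304,0.03,-0.315],"dr":[0,-0.5,0],"hand":0.2},{"linear":[0.304,0.03,-0.315],"dr":[0,-0.5,0],"hand":0.2},{"linear":[0.304,0.03,-0.315],"dr":[0,-0.5,0],"hand":0.2},{"linear":[0.304,0.03,-0.315],"dr":[0,-0.5,0],"hand":0.2},{"linear":[0.304,0.03,-0.315],"dr":[0,-0.5,0],"hand":0.2},{"linear":[0.304,0.03,-0.315],"dr":[0,-0.5,0],"hand":0.2},{"linear":[0.304,0.03,-0.315],"dr":[0,-0.5,0],"hand":0.2}]'; python3 go.py .4354 .2335 .18 74.8
```

```text
t: 13.08
eef_pos: [0.4259, 0.2508, 0.205]
tool_rot: [0.701, -0.701, 0.094, -0.094]
contact_force: [1.5, 0.4, 0.0]
gripper_width: 0.603
t 13.08 pos [0.4259 0.2508 0.205 ] phi 74.8 w 0.603 F [1.5 0.4 0. ] q [-0.88  0.17  0.25  1.99 -0.05  0.98  0.7 ]
linear [ 0.0137  0.025  -0.0142] dr [-0.1 -0.   0. ]
```

```bash
python3 -m crank '[{"linear":[0.0137,0.015,-0.0142],"dr":[0,0,0],"hand":0.2},{"linear":[0.0137,0.025,-0.0142],"dr":[0,0,0],"hand":0.2},{"linear":[0.0137,0.025,-0.0142],"dr":[0,0,0],"hand":0.2},{"linear":[0.0137,0.025,-0.0142],"dr":[0,0,0],"hand":0.2}]'; python3 go.py .4354 .2335 .122 74.8;  python3 - <<'E'
from h import *
a=snap("side","s6.png");p,R,o=tool();C=cv2.resize(a[105:165,180:250],None,fx=8,fy=8,interpolation=3)
for X in(np.r_[.4354,.2335,.146],p):
    u=(proj("side",X)-[180,105]+.5)*8;cv2.circle(C,(int(u[0]),int(u[1])),4,(0,0,255),-1)
cv2.imwrite("pics/s6c.png",C)
E
```

```text
t: 13.42
eef_pos: [0.4341, 0.236, 0.1795]
tool_rot: [-0.701, 0.701, -0.094, 0.093]
contact_force: [-0.3, 0.2, 1.6]
gripper_width: 0.598
t 13.42 pos [0.4341 0.236  0.1795] phi 74.8 w 0.598 F [-0.3  0.2  1.6] q [-0.85  0.21  0.26  2.02 -0.06  0.93  0.75]
linear [ 0.002   0.0575 -0.0021] dr [ 0.   0.  -0.1]
```

View pics/s6c.png

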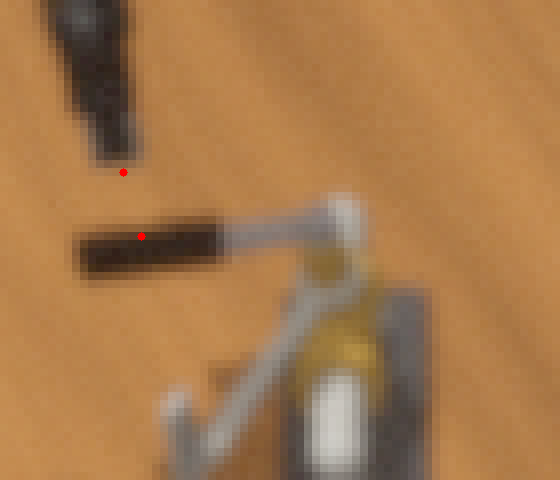

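The target dot sits near the middle of the sleeve (sleeve spans crop 80–222, dot at 141), and the fingertips are directly above it. Descend and grip.

```bash
python3 -m crank '[{"linear":[0.003,0.02,-0.002],"dr":[0,0,0],"hand":0.2},{"linear":[0.003,0.04,-0.002],"dr":[0,0,0],"hand":0.2},{"linear":[0.003,0.056,-0.002],"dr":[0,0,0],"hand":0.2},{"linear":[0.003,0.056,-0.002],"dr":[0,0,0],"hand":0},{"linear":[0.003,0.056,-0.002],"dr":[0,0,0],"hand":-0.4},{"linear":[0.003,0.056,-0.002],"dr":[0,0,0],"hand":-1},{"linear":[0.003,0.056,-0.002],"dr":[0,0,0],"hand":-1},{"linear":[0.003,0.056,-0.002],"dr":[0,0,0],"hand":-1},{"linear":[0.003,0.056,-0.002],"dr":[0,0,0],"hand":-1}]' 30; python3 go.py .4354 .2335 .122 74.8
```

```text
t: 14.22
eef_pos: [0.4375, 0.233, 0.1245]
tool_rot: [0.701, -0.7, 0.093, -0.094]
contact_force: [-0.8, 0.7, 0.0]
gripper_width: -0.0
t 14.22 pos [0.4375 0.233  0.1245] phi 74.8 w -0.0 F [-0.8  0.7  0. ] q [-0.83  0.28  0.25  2.07 -0.1   0.8   0.79]
linear [-0.0022  0.0025 -0.0001] dr [-0.1 -0.   0. ]
```

The gripper shut completely, so it missed the sleeve. Look again.

```bash
python3 - <<'E'
from h import *
p,R,o=tool();H=[]
for c,x0,y0 in(("side",180,105),("top",125,215)):
    a=snap(c,c+"7.png");C=cv2.resize(a[y0:y0+65,x0:x0+65],None,fx=6,fy=6,interpolation=3)
    for X in(np.r_[.4354,.2335,.146],p):
        u=(proj(c,X)-[x0,y0]+.5)*6;cv2.circle(C,(int(u[0]),int(u[1])),3,(0,0,255),-1)
    H.append(C)
cv2.imwrite("pics/b7.png",np.hstack(H))
E
```

```text
(no output)
```

View pics/b7.png

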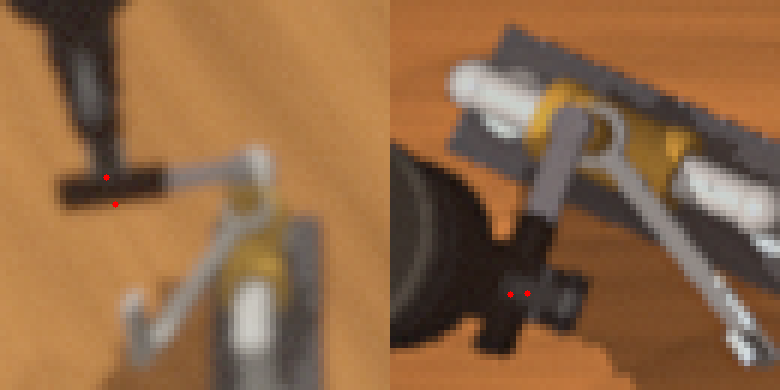

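```bash
python3 - <<'E'
from h import *
for c in("side","top"): print(c,ray(c,(280,210))[0].round(3))
p,R,o=tool();print(p,o["gripper_width"])
G=lambda a:(255*(a/255.)**.45).astype(np.uint8)
a=cv2.imread("pics/side7.png");b=cv2.imread("pics/top7.png")
A=cv2.resize(G(a[120:150,185:225]),(400,300),interpolation=0);B=cv2.resize(G(b[240:280,130:170]),(400,400),interpolation=0)
A=cv2.copyMakeBorder(A,0,100,0,0,0)
cv2.imwrite("pics/b7g.png",np.hstack([A,B]))
for X in(p,p+[0,0,.02],p+[0,0,.05]):print((proj("side",X)-[185,120]+.5)*10,(proj("top",X)-[130,240]+.5)*10)
E
```

```text
side [ 0.187 -0.933  1.185]
top [ 0.35  -0.141  1.259]
[0.43732567 0.23281773 0.12418862] 0.0004101786092579449
[142.81302155 191.58575217] [180.08159874 240.25892069]
[133.56647184 148.82211355] [155.8227183  234.06758981]
[119.31745153  82.97717947] [117.79691138 224.35986962]
```

View pics/b7g.png

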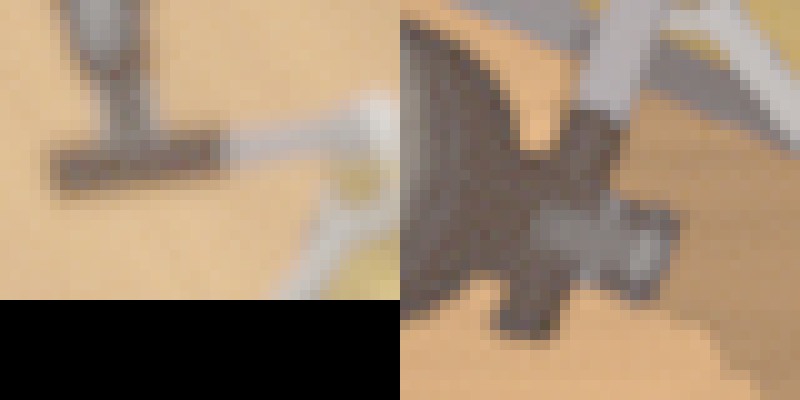

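The enhanced crop shows the shut fingertips ending right on top of the sleeve (left panel about (128,138), z≈0.148). The reported TCP z is 0.1245, so the real tips sit about 22–24 mm above the reported TCP. Earlier pictures agree, and it also explains why the knob grip read narrow. So I'll open, go 23 mm lower and grip again.

```bash
python3 -m crank '[{"linear":[-0.002,-0.012,0],"dr":[0,0,0],"hand":0.1},{"linear":[-0.002,-0.012,0],"dr":[0,0,0],"hand":0.1},{"linear":[-0.002,-0.012,0],"dr":[0,0,0],"hand":0.1},{"linear":[-0.002,-0.012,0],"dr":[0,0,0],"hand":0.1},{"linear":[-0.002,0.005,0],"dr":[0,0,0],"hand":0.1},{"linear":[-0.002,0.023,0],"dr":[0,0,0],"hand":0.1},{"linear":[-0.002,0.023,0],"dr":[0,0,0],"hand":-0.2},{"linear":[-0.002,0.023,0],"dr":[0,0,0],"hand":-0.5},{"linear":[-0.002,0.023,0],"dr":[0,0,0],"hand":-1},{"linear":[-0.002,0.023,0],"dr":[0,0,0],"hand":-1}]'; python3 go.py .4354 .2335 .122 74.8
```

```text
t: 15.15
eef_pos: [0.4352, 0.2339, 0.1009]
tool_rot: [0.701, -0.701, 0.093, -0.093]
contact_force: [1.1, 3.1, -7.2]
gripper_width: 0.166
t 15.15 pos [0.4352 0.2339 0.1009] phi 74.8 w 0.166 F [ 1.1  3.1 -7.2] q [-0.82  0.32  0.24  2.09 -0.11  0.74  0.8 ]
linear [ 0.0003 -0.0211 -0.0003] dr [-0.  0.  0.]
```

```bash
python3 -m crank '[{"linear":[0.0004,-0.001,-0.0077],"dr":[0,-5.5,0],"hand":-1},{"linear":[0.0015,-0.001,-0.0153],"dr":[0,-11,0],"hand":-1},{"linear":[0.0033,-0.001,-0.0227],"dr":[0,-16.5,0],"hand":-1},{"linear":[0.0058,-0.001,-0.03],"dr":[0,-22,0],"hand":-1},{"linear":[0.009,-0.001,-0.0369],"dr":[0,-27.5,0],"hand":-1},{"linear":[0.0129,-0.001,-0.0436],"dr":[0,-33,0],"hand":-1},{"linear":[0.0174,-0.001,-0.0498],"dr":[0,-38.5,0],"hand":-1},{"linear":[0.0225,-0.001,-0.0556],"dr":[0,-44,0],"hand":-1},{"linear":[0.028,-0.001,-0.0608],"dr":[0,-49.5,0],"hand":-1},{"linear":[0.028,-0.001,-0.0608],"dr":[0,-49.5,0],"hand":-1}]'; python3 go.py .4516 .1610 .1009 129.8
```

```text
t: 15.98
eef_pos: [0.4481, 0.17, 0.1013]
tool_rot: [0.676, -0.674, -0.213, 0.209]
contact_force: [9.4, 13.0, -25.3]
gripper_width: 0.168
t 15.98 pos [0.4481 0.17   0.1013] phi 124.7 w 0.168 F [  9.4  13.  -25.3] q [-0.56  0.29  0.08  2.12 -0.04  0.73  1.72]
linear [-0.0023  0.0003 -0.0094] dr [-0.  -5.1  0.3]
```

```bash
python3 -m crank '[{"linear":[0.0015,0.0015,-0.0035],"dr":[0,-2.5,0],"hand":-1},{"linear":[0.0023,0.0015,-0.007],"dr":[0,-5.1,0],"hand":-1},{"linear":[0.0023,0.0015,-0.007],"dr":[0,-5.1,0],"hand":-1},{"linear":[0.0023,0.0015,-0.007],"dr":[0,-5.1,0],"hand":-1}]'; python3 go.py .4516 .1610 .1009 129.8
```

```text
t: 16.32
eef_pos: [0.4521, 0.1651, 0.1009]
tool_rot: [0.666, -0.665, -0.24, 0.239]
contact_force: [-2.1, 6.9, -3.8]
gripper_width: 0.165
t 16.32 pos [0.4521 0.1651 0.1009] phi 129.6 w 0.165 F [-2.1  6.9 -3.8] q [-0.54  0.29  0.07  2.11 -0.03  0.74  1.81]
linear [-0.003   0.     -0.0028] dr [-0.1 -0.2  0.1]
```

```bash
python3 -m crank '[{"linear":[0,0,0],"dr":[0,0,0],"hand":-0.4},{"linear":[0,0,0],"dr":[0,0,0],"hand":0},{"linear":[0,0,0],"dr":[0,0,0],"hand":0.2},{"linear":[0,0,0],"dr":[0,0,0],"hand":0.2},{"linear":[0,-0.02,0],"dr":[0,0,0],"hand":0.2},{"linear":[0,-0.05,0],"dr":[0,0,0],"hand":0.2},{"linear":[0,-0.09,0],"dr":[0,0,0],"hand":0.2},{"linear":[0,-0.12,0],"dr":[0,0,0],"hand":0.2},{"linear":[0,-0.12,0],"dr":[0,0,0],"hand":0.2}]'; python3 go.py .24 .6 .22 90
```

```text
t: 17.07
eef_pos: [0.4558, 0.1638, 0.2265]
tool_rot: [0.666, -0.665, -0.242, 0.234]
contact_force: [1.6, 0.4, -0.2]
gripper_width: 0.601
t 17.07 pos [0.4558 0.1638 0.2265] phi 129.3 w 0.601 F [ 1.6  0.4 -0.2] q [-0.55  0.13  0.08  1.98 -0.01  1.02  1.8 ]
linear [0.1091 0.0066 0.4743] dr [-0.1 39.3  0.6]
```

```bash
python3 -m crank '[{"linear":[0.11,0.005,0.475],"dr":[0,39,0],"hand":0.2},{"linear":[0.11,0.005,0.475],"dr":[0,39,0],"hand":0.2},{"linear":[0.11,0.005,0.475],"dr":[0,39,0],"hand":0.2},{"linear":[0.11,0.005,0.475],"dr":[0,39,0],"hand":0.2},{"linear":[0.11,0.005,0.475],"dr":[0,39,0],"hand":0.2},{"linear":[0.11,0.005,0.475],"dr":[0,39,0],"hand":0.2},{"linear":[0.11,0.005,0.475],"dr":[0,39,0],"hand":0.2},{"linear":[0.11,0.005,0.475],"dr":[0,39,0],"hand":0.2},{"linear":[0.11,0.005,0.475],"dr":[0,39,0],"hand":0.2},{"linear":[0.11,0.005,0.475],"dr":[0,39,0],"hand":0.2}]'; sed -i 's/(C)$/(C)/; s/range(3)/range(1)/' m3.py; python3 m3.py 8; python3 - <<'E'
import cv2,numpy as np
a=cv2.imread("pics/side8.png");b=cv2.imread("pics/top8.png")
A=cv2.resize(a[120:170,190:230],(400,500),interpolation=2);B=cv2.resize(b[228:278,150:190],(400,500),interpolation=2)
cv2.imwrite("pics/v8.png",np.hstack([A,B]))
E
```

```text
t: 17.9
eef_pos: [0.282, 0.5068, 0.216]
tool_rot: [-0.707, 0.707, 0.002, -0.002]
contact_force: [0.8, 0.5, 0.1]
gripper_width: 0.598
stay_knob [('s', '0.4761', '-0.1056'), ('t', '0.4751', '-0.1049')] [ 0.4756 -0.1052]
hole_mid [('s', '0.4844', '-0.1576'), ('t', '0.4799', '-0.1705')] [ 0.4822 -0.164 ]
pin [('s', '0.4831', '-0.1596'), ('t', '0.4822', '-0.1631')] [ 0.4826 -0.1614]
stem [('s', '0.5096', '0.21'), ('t', '0.5163', '0.2143')] [0.513  0.2122]
pointer_fin [('s', '0.4134', '0.1145'), ('t', '0.4966', '0.1784')] [0.455  0.1464]
valve [('s', '0.5138', '0.2206'), ('t', '0.5028', '0.2193')] [0.5083 0.22  ]
lever_grip [('t', '0.4384', '0.1554')] [0.4384 0.1554]
lever_grip r 0.0937 ang -142.7
pointer_fin r 0.0876 ang -131.4
18.7
```

View pics/v8.png

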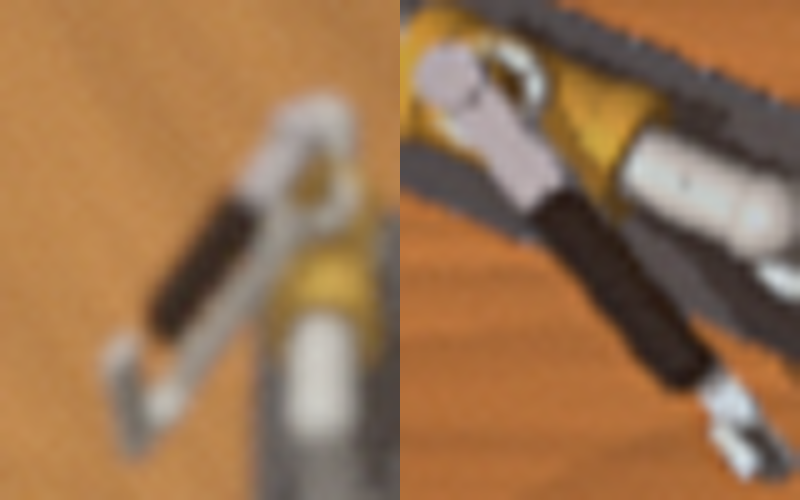

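The side view shows the lever swung beside the pointer arm; in the top view the sleeve's axis aims near the fin (about (735,450) in the crop), maybe 1–2° past it. I'll check that with masks, using the same method on both.

```bash
cat > ang.py <<'E'
from h import *
def line(f,cam,sel,z,c0,c1,hw):
    im=cv2.GaussianBlur(cv2.imread(f),(0,0),.5).astype(float)
    hsv=cv2.cvtColor(im.astype(np.uint8),cv2.COLOR_BGR2HSV).astype(float)
    c0,c1=np.array(c0,float),np.array(c1,float);d=(c1-c0)/np.linalg.norm(c1-c0);n=np.array([-d[1],d[0]])
    L=np.linalg.norm(c1-c0);P=[]
    for s in np.arange(0,L,.5):
        o=np.arange(-hw,hw+.01,.1);q=c0+d*s+n*o[:,None]
        M=[cv2.remap(hsv[:,:,k].astype(np.float32),q[:,0].astype(np.float32),q[:,1].astype(np.float32),1).ravel() for k in(1,2)]
        w=np.clip(110-M[0],0,60) if sel=="bright" else np.clip(90-M[1],0,40)
        w=w*((M[1]>120) if sel=="bright" else 1)
        if w.sum()>0: P.append(at_z(cam,c0+d*s+n*(w@o/w.sum()),z)[:2])
    P=np.array(P);m=P.mean(0);u=np.linalg.svd(P-m)[2][0];u*=-np.sign(u[0])
    r=(P-m)@np.array([-u[1],u[0]]);return m,np.degrees(np.arctan2(u[1],u[0]))%360,r.std()
st=np.array([.5126,.2123])
def rep(t,r):
    m,a,s=r;v=m-st;print(t,"mean",m.round(4),"dir %.1f"%a,"spread %.1f mm"%(s*1e3),"from stem %.1f"%(np.degrees(np.arctan2(v[1],v[0]))%360),"r %.3f"%np.hypot(*v))
T=lambda u,v:(130+(u-390)/6-.5,220+v/6-.5)
S=lambda u,v:(185+u/6-.5,120+v/6-.5)
T8=lambda u,v:(150+(u-400)/10-.5,228+v/10-.5)
S8=lambda u,v:(190+u/10-.5,120+v/10-.5)
rep("arm top5",line("pics/top5.png","top","bright",.104,T(645,208),T(698,290),4))
rep("lever top5",line("pics/top5.png","top","dark",.138,T(508,200),T(468,310),5))
rep("lever top8",line("pics/top8.png","top","dark",.138,T8(560,218),T8(682,365),4.5))
rep("arm side5",line("pics/side5.png","side","bright",.104,S(185,165),S(135,240),3.5))
rep("lever side5",line("pics/side5.png","side","dark",.138,S(125,90),S(38,100),5))
rep("lever side8",line("pics/side8.png","side","dark",.138,S8(238,222),S8(178,312),4))
E
python3 ang.py
```

```text
arm top5 mean [0.4483 0.1592] dir 220.4 spread 0.2 mm from stem 219.5 r 0.083
lever top5 mean [0.4404 0.2335] dir 164.3 spread 0.1 mm from stem 163.6 r 0.075
lever top8 mean [0.4569 0.1639] dir 221.5 spread 0.7 mm from stem 221.0 r 0.074
arm side5 mean [0.4544 0.166 ] dir 218.9 spread 0.4 mm from stem 218.5 r 0.074
lever side5 mean [0.4373 0.2321] dir 164.3 spread 0.2 mm from stem 165.2 r 0.078
lever side8 mean [0.4563 0.1649] dir 220.5 spread 0.2 mm from stem 220.1 r 0.074
```

Both views put the lever about 1.4° past the pointer (lever ≈220.7°, arm ≈219.3°). There is plenty of time, so I'll regrip and nudge it back.

```bash
python3 go.py .452 .166 .21 128.2
```

```text
t 18.7 pos [0.2829 0.5055 0.2164] phi 90.3 w 0.599 F [-0.3  0.   0.4] q [-1.09  0.31 -0.1   1.77  0.03  1.06  0.38]
linear [ 0.1671  0.0063 -0.3405] dr [ -0.  -37.9   0. ]
```

```bash
python3 -m crank '[{"linear":[0.167,0.005,-0.34],"dr":[0,-37.9,0],"hand":0.1},{"linear":[0.167,0.005,-0.34],"dr":[0,-37.9,0],"hand":0.1},{"linear":[0.167,0.005,-0.34],"dr":[0,-37.9,0],"hand":0.1},{"linear":[0.167,0.005,-0.34],"dr":[0,-37.9,0],"hand":0.1},{"linear":[0.167,0.005,-0.34],"dr":[0,-37.9,0],"hand":0.1},{"linear":[0.167,0.005,-0.34],"dr":[0,-37.9,0],"hand":0.1},{"linear":[0.167,0.005,-0.34],"dr":[0,-37.9,0],"hand":0.1},{"linear":[0.167,0.005,-0.34],"dr":[0,-37.9,0],"hand":0.1},{"linear":[0.167,0.005,-0.34],"dr":[0,-37.9,0],"hand":0.1},{"linear":[0.167,0.005,-0.34],"dr":[0,-37.9,0],"hand":0.1}]'
cat > avg.py <<'E'
from h import *
P=[]
for _ in range(8):
    bot.read_camera("top");p,R,o=tool();P.append(np.r_[p,np.degrees(np.arctan2(R[1,2],R[0,2]))])
P=np.array(P);print("avg",P.mean(0).round(4),"sd",P.std(0).round(4),"F",np.round(o["contact_force"],1),"t",o["t"],"w",round(o["gripper_width"],3))
E
python3 avg.py; python3 go.py .4515 .166 .17 128.2
```

```text
t: 19.53
eef_pos: [0.4541, 0.1604, 0.2115]
tool_rot: [-0.668, 0.67, 0.229, -0.229]
contact_force: [0.0, -0.0, -0.4]
gripper_width: 0.55
avg [  0.4522   0.166    0.2114 128.1788] sd [1.200e-03 3.000e-03 1.000e-04 2.543e-01] F [ 0.8  0.8 -0.4] t 19.9333 w 0.55
t 19.93 pos [0.4513 0.1682 0.2113] phi 128.4 w 0.55 F [ 0.8  0.8 -0.4] q [-0.52  0.15  0.03  2.   -0.01  1.    1.76]
linear [-0.0012  0.0413 -0.0019] dr [-0.   0.2  0. ]
```

```bash
python3 -m crank '[{"linear":[0,0.035,0],"dr":[0,0,0],"hand":0.1},{"linear":[0,0.065,0],"dr":[0,0,0],"hand":0.1},{"linear":[0,0.09,0],"dr":[0,0,0],"hand":0.1},{"linear":[0,0.11,0],"dr":[0,0,0],"hand":0.1},{"linear":[0,0.11,0],"dr":[0,0,0],"hand":0.1},{"linear":[0,0.11,0],"dr":[0,0,0],"hand":-0.3},{"linear":[0,0.11,0],"dr":[0,0,0],"hand":-0.6},{"linear":[0,0.11,0],"dr":[0,0,0],"hand":-1},{"linear":[0,0.11,0],"dr":[0,0,0],"hand":-1},{"linear":[0,0.11,0],"dr":[0,0,0],"hand":-1}]'; python3 avg.py
```

```text
t: 20.77
eef_pos: [0.4527, 0.1676, 0.1027]
tool_rot: [0.668, -0.668, -0.233, 0.231]
contact_force: [-1.4, 0.7, 7.2]
gripper_width: 0.17
avg [4.527000e-01 1.676000e-01 1.027000e-01 1.283054e+02] sd [0.     0.     0.     0.0018] F [-2.2  0.2  7.2] t 21.1667 w 0.167
```

```bash
python3 -m crank '[{"linear":[0,0,0],"dr":[0,0,0],"hand":-0.6},{"linear":[0,0,0],"dr":[0,0,0],"hand":-0.3},{"linear":[0,0,0],"dr":[0,0,0],"hand":0.1},{"linear":[0,0,0],"dr":[0,0,0],"hand":0.2},{"linear":[0,-0.02,0],"dr":[0,0,0],"hand":0.2},{"linear":[0,-0.05,0],"dr":[0,0,0],"hand":0.2},{"linear":[0,-0.09,0],"dr":[0,0,0],"hand":0.2},{"linear":[0,-0.12,0],"dr":[0,0,0],"hand":0.2},{"linear":[0,-0.12,0],"dr":[0,0,0],"hand":0.2}]' && python3 -m crank '[{"linear":[0.11,0.005,0.475],"dr":[0,39,0],"hand":0.2},{"linear":[0.11,0.005,0.475],"dr":[0,39,0],"hand":0.2},{"linear":[0.11,0.005,0.475],"dr":[0,39,0],"hand":0.2},{"linear":[0.11,0.005,0.475],"dr":[0,39,0],"hand":0.2},{"linear":[0.11,0.005,0.475],"dr":[0,39,0],"hand":0.2},{"linear":[0.11,0.005,0.475],"dr":[0,39,0],"hand":0.2},{"linear":[0.11,0.005,0.475],"dr":[0,39,0],"hand":0.2},{"linear":[0.11,0.005,0.475],"dr":[0,39,0],"hand":0.2},{"linear":[0.11,0.005,0.475],"dr":[0,39,0],"hand":0.2},{"linear":[0.11,0.005,0.475],"dr":[0,39,0],"hand":0.2}]'; python3 - <<'E'
from h import *
a=snap("side","side9.png");b=snap("top","top9.png")
A=cv2.resize(a[120:170,190:230],(400,500),interpolation=2);B=cv2.resize(b[228:278,150:190],(400,500),interpolation=2)
C=cv2.resize(a[185:245,225:290],(390,240),interpolation=2);D=cv2.resize(b[225:270,255:345],(410,240),interpolation=2)
V=np.vstack([np.hstack([A,B]),np.hstack([C,D])]);cv2.imwrite("pics/v9.png",cv2.resize(V,(640,592)))
for n in("roundbox_center","gluejar_center","cubebox_center"):
    r=bot.place_of("top",n); print(n,r and at_z("top",r[0]["xy"],.04)[:2].round(3))
E
sed 's/top8.png/top9.png/;s/side8.png/side9.png/' ang.py > ang9.py; python3 ang9.py | grep 8
```

```text
t: 21.92
eef_pos: [0.4554, 0.1682, 0.2273]
tool_rot: [0.669, -0.668, -0.235, 0.228]
contact_force: [1.0, 0.3, 0.5]
gripper_width: 0.598
t: 22.75
eef_pos: [0.2877, 0.5151, 0.2167]
tool_rot: [-0.707, 0.707, -0.005, 0.005]
contact_force: [-0.4, 0.1, 0.5]
gripper_width: 0.601
roundbox_center [0.753 0.052]
gluejar_center [ 0.782 -0.127]
cubebox_center [ 0.359 -0.578]
arm top5 mean [0.4483 0.1592] dir 220.4 spread 0.2 mm from stem 219.5 r 0.083
lever top8 mean [0.4557 0.1653] dir 220.3 spread 0.4 mm from stem 219.5 r 0.074
arm side5 mean [0.4544 0.166 ] dir 218.9 spread 0.4 mm from stem 218.5 r 0.074
lever side5 mean [0.4373 0.2321] dir 164.3 spread 0.2 mm from stem 165.2 r 0.078
lever side8 mean [0.4558 0.1662] dir 219.9 spread 0.1 mm from stem 219.1 r 0.073
```

View pics/v9.png

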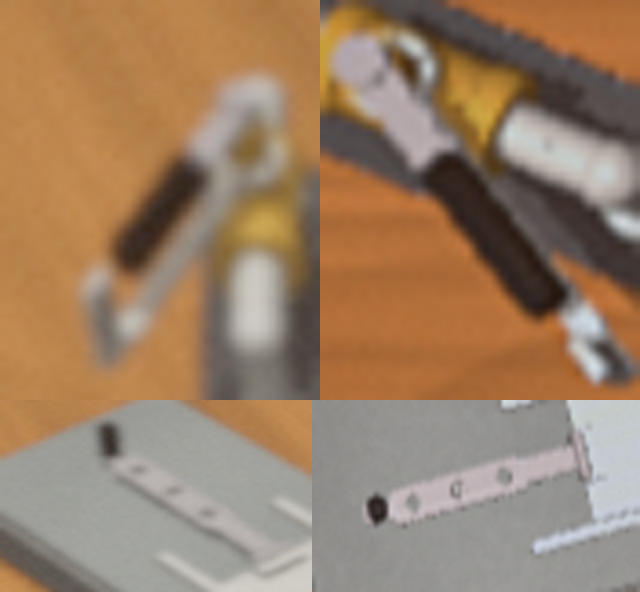

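The lever now matches the arm: 219.5–220.3° against 219.5–220.4° from the top, and within about 1° from the side. The stay lies flat with the pin in its middle hole (about (457,490) in the view), and the bystanders haven't moved. Handing in.

```bash
python3 -c "
from station import bot
print(bot.get_obs()['t'],bot.hand_in())"
```

```text
the job is handed in; nothing more can be done
23.0 None
```

The job is done and handed in at 23.0 s, with the arm clear of everything.

- **Vent:** I lifted the stay by its knob, slid the shutter 35 mm and lowered the middle hole over the pin. The last pictures show the pin in the middle hole and the stay lying flat.
- **Valve:** I turned the lever to the pointer, then regripped once to take out about 1.4° of overshoot. The lever now reads 219.5–220.3° against the arm's 219.5–220.4° from the top. From the side it reads 219.1–219.9° against 218.5–218.9°, so they agree to about 1°.
- **Bystanders:** The round box, the glue jar and the cube box were found within about 1 cm of where they started, which is the finder's own scatter. The robot never came near them.
- **What went wrong or disagreed:**
  - My first grip on the lever shut on nothing. The real fingertips sit about 23 mm above the reported tool point, so I gripped again 23 mm lower.
  - The trained finder often misplaced the fin in the top view, so I took the angles from image masks instead. The arm's angle is from pictures taken before the lever was turned; I did not re-measure the pointer itself afterwards.

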